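# Register a mounted sherd in the corner of the measuring stage

### The arm

A 6-joint arm with a two-finger parallel gripper is mounted at the origin on the work surface. World frame = base frame: x ahead of the robot, y to its left, z up, the work surface at z = 0. Lengths are in m, angles in rad, forces in N, time in s.
With the tool pointing down it reaches from about 0.325 to 0.775 m from the base axis. Payload 5.5 kg.
Tool frame: the origin (TCP) lies at the very end of the fingers, on their centre line; the grasp point (between the pads) lies env.grip_depth behind it (env.grip_depth is the distance from the TCP to the grasp point, in m); z points along the fingers, y is the line along which they close (so a half turn about z gives the same grasp; the last joint's range is limited). The gripper opens to 88 mm and grips with 3 to 60 N. Pads are 20 mm wide; open, the fingers measure 115 mm over their backs; the gripper's body (75 mm by 178 mm) begins 61 mm behind the grasp point.
Start: joints at [-1.33, 0.091, 1.231, -0, 1.82, -0.057], TCP at [0.176, -0.574, 0.223] pointing down, gripper open.
Joint ranges: [-2.87, 2.87], [-0.86, 2.18], [0.17, 2.46], [-1.51, 4.65], [0.06, 2.69], [-2.65, 2.65]. Speed limits (rad/s): [2.57, 2.57, 3.01, 3.14, 3.14, 3.14].

### API

Orientations are given as [roll, pitch, yaw] about the fixed x, y, z axes, in that order (R = Rz(yaw) Ry(pitch) Rx(roll)).
In Python, from rig import env, optics gives the robot as it stands.
- The arm moves only by the shell command python3 -m inch 'ROWS'. ROWS is text: rows parted by semicolons, each of 7 numbers parted by spaces: the shift along the world's x, y, z each as a share of 1 m, from -1 to 1, then the turn, a rotation vector about the world's x, y, z each as a share of 0.5 rad, from -1 to 1, then the opening, from -1 (shut) to 1 (fully open). A call has 1 to 5 rows; each row is the pose to reach, as a shift and turn from the pose commanded when the call began; what a row does not reach only later rows make up. A row lasts 1/8 s, in which the tool goes at most 62.5 mm and 10.7 degrees, less where a joint would pass 70% of its speed; a pose out of reach is approached as far as the arm can. A call with a number of a shift or a turn outside -1 to 1 is refused whole. A call with a gripper value outside its range is refused whole. The fingers move at their own pace and stop on an object; the grip force is fixed at half the most. Time passes only in rows, so rows that repeat a pose let the fingers close. It gives the time, the measured TCP pose, the force, the opening and the grip force at its end, in the units of the state.
- env.sense(): the state, without advancing time (a new reading comes with each control period).
- optics.read_camera(name): name is "scene" or "top" or "wrist"; returns the picture (420x560x3 uint8, red, green, blue); there is no depth.
- optics.camera_info(name): a dict with "intrinsics" (3x3 intrinsics, pixels), "dist_coeffs" ([k1, k2, p1, p2, k3] as OpenCV has them; the pictures are not rectified), "world_from_camera" (4x4, takes a point from camera to world coordinates). Camera axes: x right, y up, looking along -z (the intrinsics and any distortion apply to the point x, -y, -z); pixel columns grow to the right and rows downward; lengths in m; the calibration is good to about 2 mm. A picture is of the moment at which its call begins: read the wrist's pose just before it. camera_info takes no time and is no camera call; for the wrist camera it gives the pose at the moment of the call.
- env.sign_off(): hands the job in; it is judged then, once.
The state is a dict: "time_s": time; "joint_pos": joint angles; "joint_velocities": joint speeds; "joint_torque": joint torques, N m; "eef_pos": TCP position; "eef_rot": TCP orientation; "wrist_force": force on the tool from outside, world axes, zero at the start; "wrist_torque": the same for the moment, N m; "gripper_width": finger opening in m; "finger_force": force on a finger pad.
Only numpy, scipy, OpenCV 4.12 (cv2) and the standard library are available. Lean on these libraries where they do the work, as an engineer would, in place of code of your own. Each camera call takes 0.05 s, during which the arm holds its last target. There are 200 camera calls.

### The job

On the measuring stage, clamp the two stop bars by turning their wing knobs clockwise to the end stop: first the knob on the long bar, then the one on the short bar. Then take the resin-mounted sherd from the finds tray and press its metal foot, flat on the stage, squarely into the corner with its long side along the long bar, against both bars at once. Finish while still holding it firmly pressed against both; leave everything else where it lies.

Things in the scene. Friction and masses are not known exactly. Their poses are not given: they have to be found in the camera images.
- mount: the mounted sherd: aluminium foot 60 (x) x 80 (y) x 12 tall with, centred on it, an upright translucent resin block 30 (x) x 44 (y) x 34 tall holding the sherd (46 tall in all). Loose, about 0.2 kg. Origin: centre of the underside, z up. Gripped from above across the 30 (its x axis), the fingers stay within the foot's outline. A half turn about z makes no difference.
- corner (a point): inner corner of the two stops, on the stage plate's upper face (10 above the table). x points square into the long bar, y square into the short bar, z up; the bars' faces are the planes x = 0 and y = 0, the free plate is at negative x and y. Home, the mount's origin is at x -30, y -40, z 0 mm in this frame, with its x axis along this x, either way round.
- stage: measuring stage: dark steel plate 200 (x) x 230 (y) x 10 thick, fixed on the table, carrying both bars; origin at the centre of its underside, axes as the corner's. Plate and bars are smooth (friction about 0.25); a mount pushed down hard still drags, which can be mistaken for touching a bar.
- long_stop: long aluminium stop bar, fixed on the stage, 34 (x) x 214 (y) x 14 tall, origin at the centre of its underside; rigid. Its knob stands near the end away from the corner.
- short_stop: short aluminium stop bar, fixed on the stage, 140 (x) x 34 (y) x 14 tall, origin at the centre of its underside; rigid. Its knob stands near the end away from the corner.
- long_knob (a joint): turn of the long stop's knob in rad: grows as the knob is turned clockwise seen from above; 0 slack, end stop at 1.3 (clamped), where the wing lies in line with its bar. Starts between 0 and 0.35. Stiff (0.08 N m): it stays where it is left.
- long_knob_grip (a point): black wing (42 long, 12 thick, 28 tall) of the long bar's knob; the point is on the vertical turning axis, 4 below the wing's top, 54 above the table, the height to grip; the steel collar under the wing, 32 across, has its top 24 below it. x runs along the wing. Pinch the wing across its thickness from above.
- short_knob (a joint): turn of the short stop's knob in rad: grows as the knob is turned clockwise seen from above; 0 slack, end stop at 1.3 (clamped), where the wing lies in line with its bar. Starts between 0 and 0.35. Stiff (0.08 N m): it stays where it is left.
- short_knob_grip (a point): black wing (42 long, 12 thick, 28 tall) of the short bar's knob; the point is on the vertical turning axis, 4 below the wing's top, 54 above the table, the height to grip; the steel collar under the wing, 32 across, has its top 24 below it. x runs along the wing. Pinch the wing across its thickness from above.
- tray: grey finds tray 240 (x) x 300 (y), rim 20 tall, walls and floor 5 thick, fixed; origin at the centre of its underside. The mount stands on its floor.
- sherd_a: loose brown pottery sherd lying in the tray, about 45 x 35 x 10; bystander. Origin at the centre of its underside (sizes in mm).
- sherd_b: loose dark pottery sherd in the tray, about 40 x 45 x 12; bystander. Origin at the centre of its underside (sizes in mm).
- jar: small jar with a white cap, 56 across, 65 tall; bystander. Origin at the centre of its underside (sizes in mm).
- brush: hand brush lying on the table, 170 long; bystander. Origin at the centre of its underside (sizes in mm).
- caliper: steel caliper lying on the table, 200 long; bystander. Origin at the centre of its underside (sizes in mm).
Things that resemble listed ones, but are neither listed nor needed, are in the scene too. What is shaped like the mount but pink or purple is not meant.

How it is judged:
On the way, in this order (a step that is already met when the one before it is completed fails the run):
1. the long bar's knob is turned to its end stop (value of joint long_knob above 1.2 rad), for 0.2 s.
2. then the short bar's knob is turned to its end stop (value of joint short_knob above 1.2 rad), for 0.2 s.
3. the mounted sherd is pressed into the corner against both bars (x of mount in the frame of corner between -0.0325 and -0.0275 m and y of mount in the frame of corner between -0.0425 and -0.0375 m and z of mount in the frame of corner below 0.003 m and angle between the x axis of mount and the x axis of corner, either way round below 0.05 rad and angle between mount's own z axis and vertical below 0.05 rad and contact force between mount and long_stop above 1.5 N and contact force between mount and short_stop above 1.5 N and contact force between the fingers and mount above 1 N), for 0.2 s.
At the end, for the whole second after the job is handed in: Both knobs within 0.1 rad of the end stop; mount flat on the stage (3 mm, 0.05 rad), within 2.5 mm of home in the corner and square within 0.05 rad, 80 mm side along the long bar; fingers still pushing it, over 1.5 N on each bar, through the last second (all of step 3 and value of joint each of long_knob, short_knob above 1.2 rad); the arm keeps its last pose, push and grip.
It fails at once if a bystander (sherd, jar, brush or caliper) is shifted by more than 30 mm (distance of any of sherd_a, sherd_b, jar, brush, caliper from where it was at the start of the episode above 0.03 m).
It also fails if it takes over 72 s, if anything falls off the work surface, if the arm or the gripper's body presses on something with over 40 N, if the wrist force passes 120 N, or if a joint passes its speed limit or range.

## Working session

There is one attempt and no reset: what is moved stays moved. The work goes in short steps, Python scripts to look and compute and a shell command to move; the robot and the scene stay as the last step left them, time stands still between calls to the robot, and variables do not carry over. Pictures are saved under pics/ and viewed, at most 10 in all, crops included, and the job is handed in when it is done.

```bash
mkdir -p pics; ls; cat > h.py <<'E'
import numpy as np, cv2
from rig import env, optics
def save(n,f):
    im=optics.read_camera(n); cv2.imwrite('pics/'+f,im[:,:,::-1]); return im
def ray(name,uv,info=None):
    i=info or optics.camera_info(name)
    K=np.array(i['intrinsics']);d=np.array(i['dist_coeffs']);T=np.array(i['world_from_camera'])
    p=cv2.undistortPoints(np.array(uv,float).reshape(-1,1,2),K,d).reshape(-1,2)
    v=np.c_[p[:,0],-p[:,1],-np.ones(len(p))]@T[:3,:3].T
    return T[:3,3],v
def onz(name,uv,z,info=None):
    o,v=ray(name,uv,info); return o+v*((z-o[2])/v[:,2])[:,None]
def tri(rays):
    A=0;b=0
    for o,v in rays:
        v=v/np.linalg.norm(v);P=np.eye(3)-np.outer(v,v);A=A+P;b=b+P@o
    return np.linalg.solve(A,b)
E
python3 - <<'E'
from h import *
for n in('top','scene'):
    save(n,n+'0.png'); print(n,np.round(optics.camera_info(n)['world_from_camera'],3).tolist())
s=env.sense();print({k:np.round(v,3).tolist() for k,v in s.items()},env.grip_depth)
E
```

```text
pics
top [[-0.023, 0.997, -0.078, 0.444], [-1.0, -0.023, 0.006, -0.071], [0.004, 0.078, 0.997, 1.479], [0.0, 0.0, 0.0, 1.0]]
scene [[0.73, -0.582, 0.359, 0.885], [0.684, 0.619, -0.387, -0.457], [0.003, 0.527, 0.85, 0.912], [0.0, 0.0, 0.0, 1.0]]
{'time_s': 0.1, 'joint_pos': [-1.33, 0.092, 1.232, 0.0, 1.82, -0.057], 'joint_velocities': [0.0, -0.003, -0.003, -0.001, -0.001, -0.001], 'joint_torque': [0.003, -44.786, -40.757, 0.07, 0.028, -0.0], 'eef_pos': [0.176, -0.573, 0.222], 'eef_rot': [-3.14, -0.0, 0.298], 'wrist_force': [0.181, -1.135, -0.402], 'wrist_torque': [0.003, 0.01, -0.017], 'finger_force': 0.0, 'gripper_width': 0.088} 0.0187
```

View pics/top0.png

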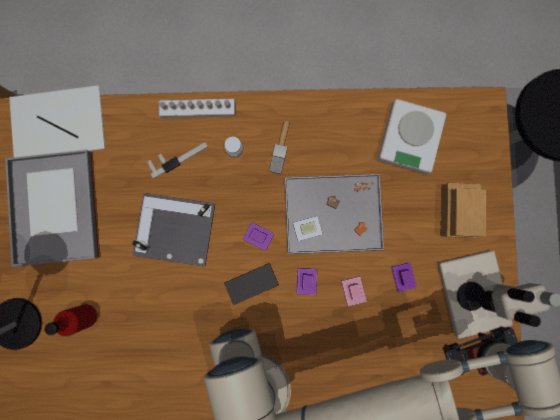

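View pics/scene0.png

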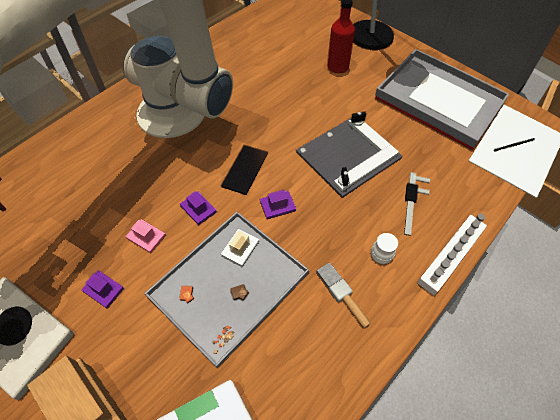

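Top view: the stage is at px (174,230). The long bar runs along its upper edge with its knob at (205,210). The short bar runs along the left edge with its knob at (140,245). The mount with the pale resin is in the tray at (307,229), and the purple and pink ones are decoys. Next I get rough positions, then use the wrist camera.

```bash
python3 - <<'E'
from h import *
uv=[(205,210),(140,245),(150,210),(307,229),(174,230),(233,146),(280,150)]
print(np.round(onz('top',uv,0.03),3))
i=optics.camera_info('wrist');print(np.round(i['world_from_camera'],3),np.round(i['intrinsics'],0),i['dist_coeffs'])
E
```

```text
[[ 0.563  0.133  0.03 ]
 [ 0.459  0.335  0.03 ]
 [ 0.567  0.304  0.03 ]
 [ 0.497 -0.182  0.03 ]
 [ 0.503  0.23   0.03 ]
 [ 0.763  0.042  0.03 ]
 [ 0.747 -0.105  0.03 ]]
[[ 0.292  0.919  0.264  0.249]
 [-0.956  0.281  0.079 -0.552]
 [-0.002 -0.275  0.961  0.384]
 [ 0.     0.     0.     1.   ]] [[353.   0. 284.]
 [  0. 353. 215.]
 [  0.   0.   1.]] [0.00486917 0.         0.         0.         0.        ]
```

```bash
python3 -m inch '0.06 0.06 0.02 0 0 -0.2 1; 0.10 0.12 0.04 0 0 -0.4 1; 0.13 0.17 0.06 0 0 -0.6 1; 0.16 0.22 0.06 0 0 -0.6 1; 0.18 0.26 0.06 0 0 -0.6 1'; python3 -m inch '0.04 0.05 0 0 0 0 1; 0.08 0.10 0 0 0 0 1; 0.1 0.13 0 0 0 0 1; 0.1 0.13 0 0 0 0 1; 0.1 0.13 0 0 0 0 1'
python3 - <<'E'
from h import *
import pickle
i=optics.camera_info('wrist'); im=save('wrist','w1.png'); pickle.dump((i,im),open('w1.pkl','wb'))
E
```

```text
time_s: 0.72
eef_pos: [0.3509, -0.3228, 0.2822]
eef_rot: [3.141, -0.0, -0.002]
wrist_force: [0.3, -0.4, -0.4]
gripper_width: 0.0879
finger_force: 0.0
time_s: 1.35
eef_pos: [0.4497, -0.195, 0.2817]
eef_rot: [3.141, 0.001, -0.002]
wrist_force: [-0.3, -0.0, -0.5]
gripper_width: 0.0878
finger_force: 0.0
```

View pics/w1.png

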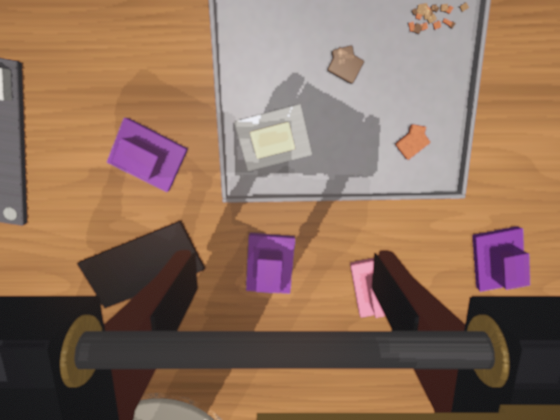

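Wrist view 1: the mount foot (light) is around (273,138) with the yellow resin on top, turned about 10°. The tray edge is at x≈220. I'll take a second view for stereo, then move on to the stage.

```bash
cat > snap.py <<'E'
from h import *
import pickle,sys
n=sys.argv[1];i=optics.camera_info('wrist'); im=save('wrist',n+'.png'); pickle.dump((i,im),open(n+'.pkl','wb'))
E
python3 -m inch '0 0.06 0 0 0 0 1; 0 0.1 0 0 0 0 1;0 0.1 0 0 0 0 1;0 0.1 0 0 0 0 1'; python3 snap.py w2
python3 -m inch '0 0.06 0 0 0 0 1; 0 0.12 0 0 0 0 1;0 0.18 0 0 0 0 1;0 0.24 0 0 0 0 1; 0 0.28 0 0 0 0 1'
python3 -m inch '0 0 0 0 0 0 1; 0 0 0 0 0 0 1; 0 0 0 0 0 0 1'; python3 snap.py w3
python3 -m inch '0 0.06 0 0 0 0 1; 0 0.1 0 0 0 0 1;0 0.1 0 0 0 0 1;0 0.1 0 0 0 0 1'; python3 snap.py w4
python3 -c "
import cv2,numpy as np
a=[cv2.imread(f'pics/w{k}.png') for k in (3,4)]
cv2.imwrite('pics/w34.png',cv2.resize(np.vstack([x[:300] for x in a]),(560,600)))"
```

```text
time_s: 1.9
eef_pos: [0.4498, -0.0958, 0.2821]
eef_rot: [3.141, -0.0, -0.004]
wrist_force: [0.7, 0.4, -0.5]
gripper_width: 0.0876
finger_force: 0.0
time_s: 2.58
eef_pos: [0.4504, 0.1865, 0.2817]
eef_rot: [3.141, 0.0, -0.003]
wrist_force: [-0.0, -0.3, 0.6]
gripper_width: 0.0877
finger_force: 0.0
time_s: 2.95
eef_pos: [0.4505, 0.184, 0.2821]
eef_rot: [3.141, -0.0, -0.005]
wrist_force: [-0.2, -0.3, -0.2]
gripper_width: 0.0878
finger_force: 0.0
time_s: 3.5
eef_pos: [0.4504, 0.2845, 0.2822]
eef_rot: [3.141, -0.0, -0.003]
wrist_force: [-0.7, -0.9, -0.0]
gripper_width: 0.0876
finger_force: 0.0
```

View pics/w34.png

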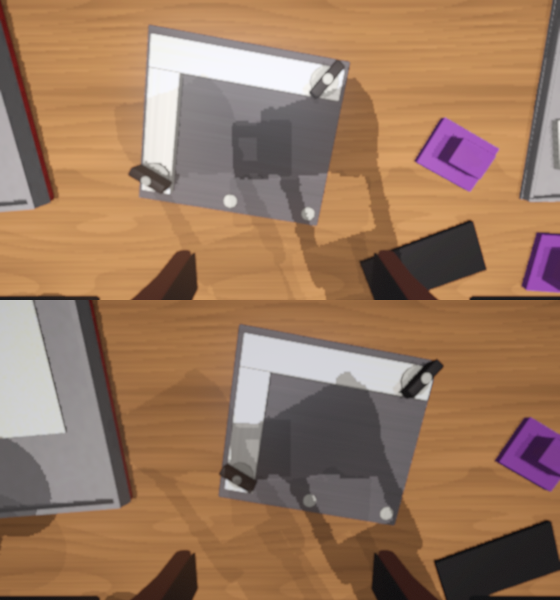

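Views w3 (upper half) and w4 (lower half) show the white bars and the black wings with pale axis dots. The dots are at (328,79) and (146,181) in w3, and (426,78) and (238,180) in w4. Next I refine the dots, wings and edges numerically.

```bash
cat > m.py <<'E'
from h import *
import pickle
D={k:pickle.load(open(k+'.pkl','rb')) for k in('w1','w2','w3','w4')}
def dot(k,u,v,r=8):
    g=cv2.cvtColor(D[k][1],cv2.COLOR_RGB2GRAY)[v-r:v+r+1,u-r:u+r+1]
    t=(g.max()+np.median(g))/2   # bright spot inside black
    n,l,s,c=cv2.connectedComponentsWithStats((g>t).astype(np.uint8))
    j=min(range(1,n),key=lambda j:np.hypot(*(c[j]-r))); return c[j]+[u-r,v-r],s[j,4]
if __name__=='__main__':
    for nm,a,b in(('long',(328,79),(426,78)),('short',(146,181),(238,180))):
        pa,na=dot('w3',*a,r=5);pb,nb=dot('w4',*b,r=5);print(nm,pa.round(1),na,pb.round(1),nb)
        print(' tri',tri([(o,v[0]) for o,v in(ray('',pa,D['w3'][0]),ray('',pb,D['w4'][0]))]).round(4),
          'onz .058',onz('',pa,.058,D['w3'][0]).round(4),onz('',pb,.058,D['w4'][0]).round(4))
        for k,c in(('w3',pa),('w4',pb)):
            g=D[k][1].max(2); u,v=c.round().astype(int); r=28
            m=(g[v-r:v+r,u-r:u+r]<55).astype(np.uint8)
            cs=max(cv2.findContours(m,0,2)[0],key=cv2.contourArea)
            P=onz('',cs[:,0]+[u-r,v-r],.05,D[k][0])[:,:2]
            R=cv2.minAreaRect((P*1000).astype(np.float32)); print('  wing',k,np.round(R,1) if 0 else R)
    for k in('w3','w4'):
        i,im=D[k]; L=cv2.createLineSegmentDetector().detect(cv2.cvtColor(im,cv2.COLOR_RGB2GRAY))[0][:,0]
        for l in L:
            if np.hypot(*(l[:2]-l[2:]))<45 or not(20 if k=='w3' else 215)<min(l[0],l[2])+0<(340 if k=='w3' else 440) or max(l[1],l[3])>240 or max(l[0],l[2])<120:continue
            P=onz('',l.reshape(2,2),.024,i)[:,:2]; d=P[1]-P[0]
            print(k,l.round(0),P.round(4).tolist(),np.degrees(np.arctan2(d[1],d[0])).round(1))
E
python3 m.py
python3 -c "
import cv2
a=cv2.imread('pics/w4.png')[10:235,200:460];cv2.imwrite('pics/w4z.png',cv2.resize(a,None,fx=2.6,fy=2.6,interpolation=2))"
```

```text
long [327.3  78.4] 46 [424.4  78.1] 9
 tri [0.562  0.1383 0.0534] onz .058 [[0.5617 0.1388 0.058 ]] [[0.5614 0.14   0.058 ]]Traceback (most recent call last):
  File "m.py", line 17, in <module>
    cs=max(cv2.findContours(m,0,2)[0],key=cv2.contourArea)
ValueError: max() iterable argument is empty
```

View pics/w4z.png

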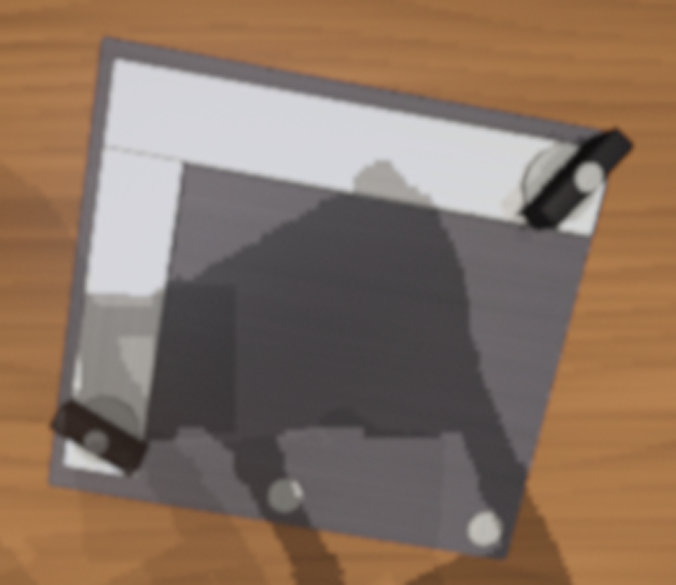

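Zoomed w4 shows the inner corner at zoom px (183,163), with long inner edge ending at (588,235) and short inner edge ending at about (150,420). Dots are at (588,177) and (96,441). I'll refine with LSD.

```bash
sed -i 's/<55).astype/<70).astype/; s/            cs=max/            m=cv2.morphologyEx(m,2,np.ones((3,3)))\n            if m.sum()<50: print("none",g[v-r:v+r,u-r:u+r].min()); continue\n            cs=max/' m.py; sed -i "s/('short',(146,181),(238,180))/('short',(146,181),(237,179))/" m.py; python3 m.py
python3 - <<'E'
from m import *
for k,p in(('w4',[(270.2,72.5),(426,100.2),(257.5,171)]),):
    print(onz('',p,.024,D[k][0]).round(4))
z=lambda a:np.array(a)/2.6+[200,10]
P=onz('',z([(105,40),(52,484),(505,556),(608,130)]),.010,D['w4'][0])[:,:2];print('plate',P.round(4),P.mean(0).round(4))
e=np.roll(P,-1,0)-P;print(np.hypot(*e.T).round(4),np.degrees(np.arctan2(e[:,1],e[:,0])).round(1))
E
```

```text
long [327.3  78.4] 46 [424.4  78.1] 9
 tri [0.562  0.1383 0.0534] onz .058 [[0.5617 0.1388 0.058 ]] [[0.5614 0.14   0.058 ]]
none 74
  wing w4 ((562.0585327148438, 141.6737060546875), (16.46267318725586, 47.70359420776367), 46.10813522338867)
short [143.5 185.2] 10 [233.2 183.7] 6
 tri [0.4516 0.3412 0.0546] onz .058 [[0.4518 0.3398 0.058 ]] [[0.4527 0.3407 0.058 ]]
none 71
  wing w4 ((459.38525390625, 330.07342529296875), (34.12161636352539, 47.355499267578125), 12.854440689086914)
w3 [328.  65. 151.  33.] [[0.5782, 0.1345], [0.6117, 0.3256]] 80.1
w3 [150.  34. 143. 161.] [[0.6102, 0.3272], [0.4747, 0.3509]] 170.1
w3 [171. 180. 179.  73.] [[0.4508, 0.3197], [0.5711, 0.2995]] -9.5
w3 [163.  69. 296.  93.] [[0.5755, 0.3169], [0.5495, 0.1692]] -100.0
w3 [233. 178. 231. 127.] [[0.4532, 0.2447], [0.5131, 0.2447]] 0.0
w3 [219.  37. 281.  47.] [[0.6075, 0.2529], [0.5971, 0.1864]] -98.9
w3 [271. 218. 178. 203.] [[0.4025, 0.2005], [0.4222, 0.3139]] 80.1
w3 [151.  24. 218.  36.] [[0.6207, 0.3256], [0.6082, 0.2538]] -99.9
w3 [343.  99. 328. 168.] [[0.5426, 0.1168], [0.4645, 0.1306]] 170.0
w3 [
[... 393 characters left out ...]
 -100.6
w4 [427. 102. 404. 187.] [[0.5394, 0.1214], [0.4413, 0.1386]] 170.1
w4 [307.  36. 363.  45.] [[0.6077, 0.2589], [0.5982, 0.1974]] -98.7
w4 [231.  84. 237.  27.] [[0.5589, 0.3436], [0.6167, 0.3336]] -9.8
w4 [221. 163. 227. 109.] [[0.4709, 0.3588], [0.5322, 0.3483]] -9.7
w4 [373. 222. 324. 214.] [[0.3976, 0.1734], [0.4074, 0.2346]] 80.9
w4 [241.  23. 307.  35.] [[0.6207, 0.3298], [0.6084, 0.259]] -99.8
w4 [364.  46. 423.  57.] [[0.5974, 0.1962], [0.5857, 0.1311]] -100.2
[[0.5711 0.299  0.024 ]
 [0.541  0.1231 0.024 ]
 [0.4614 0.3159 0.024 ]]
plate [[0.6212 0.3318]
 [0.4276 0.365 ]
 [0.39   0.1424]
 [0.5848 0.1135]] [0.5059 0.2382]
[0.1965 0.2257 0.1969 0.2213] [170.3 -99.6  -8.4  80.5]
```

Stage yaw is about -9.8° and the corner is at (0.571, 0.2995). The long wing is at about 136°, with its axis at (0.5605, 0.139). I'll turn and move above the long knob, and measure the short knob and mount along the way.

```bash

python3 -m inch '0.04 -0.04 0 0 0 0.37 1; 0.08 -0.08 -0.02 0 0 0.74 1; 0.11 -0.12 -0.06 0 0 1 1; 0.11 -0.146 -0.10 0 0 1 1; 0.11 -0.146 -0.10 0 0 1 1' >/dev/null
python3 -m inch '0 0 0 0 0 0.37 1;0 0 0 0 0 0.74 1;0 0 0 0 0 1 1' >/dev/null
python3 -m inch '0 0 0 0 0 0.37 1;0 0 0 0 0 0.74 1;0 0 0 0 0 1 1' >/dev/null
python3 -m inch '0 0 0 0 0 0.37 1;0 0 0 0 0 0.74 1;0 0 0 0 0 1 1' >/dev/null
python3 -m inch '0 0 0 0 0 0.37 1;0 0 0 0 0 0.77 1;0 0 0 0 0 0.77 1;0 0 0 0 0 0.77 1'
python3 snap.py w5
python3 - <<'E'
from m import *
from h import *
print(env.sense()['joint_pos'])
a=onz('',[(146,181)],.058,D['w3'][0]);b=onz('',[(236.9,179.6)],.058,D['w4'][0]);print('short dot',a,b)
for k in('w1','w2'):
    i,im=D[k];hsv=cv2.cvtColor(im,cv2.COLOR_RGB2HSV);
    m=((hsv[...,0]>20)&(hsv[...,0]<38)&(hsv[...,1]>35)&(hsv[...,2]>120)).astype(np.uint8);m[230:]=0
    n,l,s,c=cv2.connectedComponentsWithStats(m);j=1+s[1:,4].argmax();print(k,s[j],c[j])
    cs=max(cv2.findContours((l==j).astype(np.uint8),0,2)[0],key=cv2.contourArea)
    print(cv2.minAreaRect((onz('',cs[:,0],.045,i)[:,:2]*1000).astype(np.float32)))
    x,y,w,h=s[j,:4]
    L=cv2.createLineSegmentDetector().detect(cv2.cvtColor(im,cv2.COLOR_RGB2GRAY))[0][:,0]
    for q in L:
        if np.hypot(*(q[:2]-q[2:]))>18 and x-30<min(q[::2]) and max(q[::2])<x+w+30 and y-30<min(q[1::2]) and max(q[1::2])<y+h+40:
            P=onz('',q.reshape(2,2),.017,i)[:,:2];d=P[1]-P[0];print(q.round(0),P.round(4).tolist(),np.degrees(np.arctan2(d[1],d[0])).round(1))
a=[cv2.resize(cv2.imread('pics/w1.png')[90:180,220:330],None,fx=4,fy=4),cv2.resize(cv2.imread('pics/w5.png')[:,:],(480,360))]
b=cv2.imread('pics/w2.png');print(b.shape)
c=np.zeros((360,920,3),np.uint8);c[:,:440]=a[0];c[:,440:]=a[1];cv2.imwrite('pics/c5.png',cv2.resize(c,(800,313)))
E
```

```text
time_s: 5.8
eef_pos: [0.5604, 0.1398, 0.1837]
eef_rot: [3.14, 0.001, 2.38]
wrist_force: [0.7, 0.3, -0.8]
gripper_width: 0.0877
finger_force: 0.0
[ 1.85465720e-01  2.42615619e-02  1.36960507e+00  9.26480471e-05
  1.74606586e+00 -6.23759248e-01]
short dot [[0.45653241 0.33649286 0.058     ]] [[0.45724347 0.33631978 0.058     ]]
w1 [257 131  32  17 387] [271.76744186 138.0878553 ]
((501.15899658203125, -182.3614501953125), (15.242533683776855, 34.92591857910156), 12.959731101989746)
[298. 104. 263. 114.] [[0.5369, -0.212], [0.5262, -0.1709]] 104.6
[301. 173. 269. 173.] [[0.4573, -0.2154], [0.4568, -0.1774]] 90.8
[235. 176. 232. 123.] [[0.454, -0.1351], [0.5159, -0.1347]] 0.4
[236. 131. 247. 170.] [[0.5074, -0.1389], [0.4602, -0.1508]] -165.8
[286. 122. 251. 131.] [[0.5165, -0.1974], [0.5065, -0.1562]] 103.6
[257. 158. 293. 149.] [[0.4751, -0.1625], [0.4861, -0.2059]] -75.8
[311. 154. 300. 105.] [[0.4802, -0.2279], [0.5363, -0.2139]] 14.0
[258. 115. 238. 120.] [[0.5247, -0.1655], [0.5194, -0.142]] 102.8
[249. 170. 310. 155.] [[0.4608, -0.1529], [0.4789, -0.2268]] -76.2
[250. 133. 256. 15
[... 189 characters left out ...]
4531, -182.0709228515625), (30.272354125976562, 43.56938552856445), 13.51150131225586)
[340. 133. 346. 158.] [[0.5045, -0.1629], [0.4749, -0.1707]] -165.2
[377. 122. 342. 131.] [[0.5161, -0.2049], [0.5065, -0.1647]] 103.5
[318. 122. 329. 170.] [[0.5175, -0.1365], [0.4601, -0.1508]] -166.0
[373. 107. 319. 121.] [[0.5332, -0.1994], [0.5182, -0.1379]] 103.7
[330. 170. 376. 159.] [[0.4604, -0.1526], [0.474, -0.207]] -76.0
[394. 153. 386. 105.] [[0.4803, -0.2277], [0.536, -0.2139]] 14.0
[338. 150. 332. 128.] [[0.4844, -0.1609], [0.5103, -0.1524]] 18.2
[332. 128. 366. 119.] [[0.5101, -0.1534], [0.5196, -0.1925]] -76.3
[348. 157. 377. 150.] [[0.4756, -0.1731], [0.4843, -0.2075]] -75.9
(420, 560, 3)
```

View pics/c5.png

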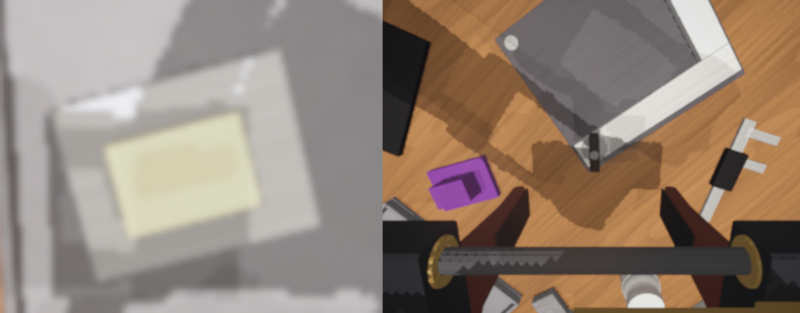

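The wing is aligned with the tool axis in w5 and centred at column 285. The mount is at (0.4987, -0.1825) with its x axis at 14°, and the short knob is at (0.457, 0.3364). I'll descend and pinch.

```bash

python3 - <<'E'
from m import *
T=lambda a,b,k,l:tri([(o,v[0]) for o,v in(ray('',[a],D[k][0]),ray('',[b],D[l][0]))]).round(4)
print('resin top',T((251,131),(342,131),'w1','w2'),T((287,122),(377.5,122),'w1','w2'),'foot',T((311,154.5),(394,153.5),'w1','w2'))
print('corner',T((178.9,73),(269.8,72),'w3','w4'),'short',T((146,181),(236.9,179.6),'w3','w4'))
E
python3 -m inch '0 0 -0.06 0 0 0 1; 0 0 -0.11 0 0 0 1; 0 0 -0.148 0 0 0 1; 0 0 -0.148 0 0 0 1;0 0 -0.148 0 0 0 1'
python3 -m inch '0 0 0 0 0 0 -1;0 0 0 0 0 0 -1;0 0 0 0 0 0 -1;0 0 0 0 0 0 -1;0 0 0 0 0 0 -1'
```

```text
resin top [ 0.5082 -0.1595  0.0498] [ 0.5174 -0.1986  0.0451] foot [ 0.4798 -0.2274  0.0194]
corner [0.5713 0.2994 0.0249] short [0.457  0.3362 0.0586]
time_s: 6.48
eef_pos: [0.5611, 0.1397, 0.0362]
eef_rot: [3.14, 0.001, 2.382]
wrist_force: [0.2, -0.1, 1.1]
gripper_width: 0.0877
finger_force: 0.0
time_s: 7.1
eef_pos: [0.56, 0.1395, 0.034]
eef_rot: [-3.141, -0.0, 2.383]
wrist_force: [-0.2, -0.5, 0.1]
gripper_width: 0.0411
finger_force: 0.0
```

```bash

python3 -m inch '0 0 0 0 0 0 -1;0 0 0 0 0 0 -1;0 0 0 0 0 0 -1;0 0 0 0 0 0 -1;0 0 0 0 0 0 -1'
python3 -m inch '0 0 0 0 0 -0.3 -1;0 0 0 0 0 -0.6 -1;0 0 0 0 0 -0.8 -1;0 0 0 0 0 -1 -1'
python3 -m inch '0 0 0 0 0 -0.3 -1;0 0 0 0 0 -0.6 -1;0 0 0 0 0 -0.8 -1;0 0 0 0 0 -0.95 -1;0 0 0 0 0 -0.95 -1'; python3 -c "
from h import *;print(env.sense()['wrist_torque'])"
```

```text
time_s: 7.72
eef_pos: [0.5603, 0.1397, 0.034]
eef_rot: [3.141, 0.0, 2.383]
wrist_force: [1.6, 1.7, -1.5]
gripper_width: 0.0117
finger_force: 30.0
time_s: 8.22
eef_pos: [0.5606, 0.1399, 0.034]
eef_rot: [3.14, -0.0, 1.88]
wrist_force: [4.0, 2.8, -2.1]
gripper_width: 0.0118
finger_force: 29.9
time_s: 8.85
eef_pos: [0.5609, 0.1399, 0.034]
eef_rot: [3.14, -0.001, 1.407]
wrist_force: [4.6, 1.9, -3.1]
gripper_width: 0.0115
finger_force: 30.0
[ 0.38563422 -0.79593682 -0.10266168]
```

```bash

for k in 1 2; do python3 -m inch '0 0 0 0 0 -0.1 -1;0 0 0 0 0 -0.1 -1'|grep rot; python3 -c "
from h import *;print(env.sense()['wrist_torque'])"; done
```

```text
eef_rot: [3.14, -0.001, 1.358]
[ 0.37886101 -0.89293136  0.56314261]
eef_rot: [3.14, -0.001, 1.309]
[ 0.32432731 -0.82451133  0.87474848]
```

The torque jump shows the end stop is reached. I'll release and go to the short knob (wing at about 60°).

```bash

python3 -m inch '0 0 0 0 0 0 1;0 0 0 0 0 0 1;0 0 0 0 0 0 1;0 0 0 0 0 0 1;0 0 0.06 0 0 0 1' | head -2
python3 -m inch '0 0 0.03 0 0 0 1;-0.03 0.05 0.06 0 0 -0.2 1;-0.06 0.1 0.06 0 0 -0.4 1;-0.09 0.16 0.06 0 0 -0.52 1; -0.1035 0.1967 0.06 0 0 -0.52 1'
python3 -m inch '0 0 0 0 0 0 1;0 0 0 0 0 0 1;0 0 0 0 0 0 1'
python3 snap.py w6
python3 -c "
import cv2,numpy as np
from h import *
s=optics.read_camera('top')[:,:,::-1];s=cv2.resize(s[180:280,120:230],None,fx=3.6,fy=3.6)
a=cv2.resize(cv2.imread('pics/w6.png'),(480,360));cv2.imwrite('pics/c6.png',cv2.resize(np.hstack([a,s[:360]]),(800,329)))"
```

```text
time_s: 9.98
eef_pos: [0.5566, 0.1387, 0.0885]
time_s: 10.6
eef_pos: [0.4551, 0.3382, 0.1545]
eef_rot: [3.142, -0.001, 1.048]
wrist_force: [-0.0, -1.5, -0.3]
gripper_width: 0.0878
finger_force: 0.0
time_s: 10.98
eef_pos: [0.4573, 0.335, 0.1541]
eef_rot: [3.141, 0.0, 1.046]
wrist_force: [0.0, -0.2, -0.7]
gripper_width: 0.0876
finger_force: 0.0
```

View pics/c6.png

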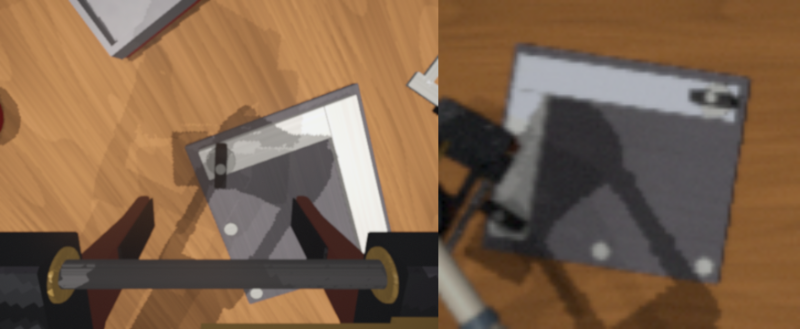

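The long wing (712,97) now lies in line with its bar. The short wing at (220,165) is aligned with the tool. I'll descend, grip and turn.

```bash

python3 -m inch '0 0.001 -0.06 0 0 0 0.4; 0 0.001 -0.119 0 0 0 0.4;0 0.001 -0.119 0 0 0 0;0 0.001 -0.119 0 0 0 -1;0 0.001 -0.119 0 0 0 -1'
python3 -m inch '0 0 0 0 0 0 -1;0 0 0 0 0 0 -1;0 0 0 0 0 0 -1;0 0 0 0 0 0 -1;0 0 0 0 0 0 -1'
```

```text
time_s: 11.7
eef_pos: [0.4583, 0.3381, 0.0387]
eef_rot: [3.139, -0.005, 1.047]
wrist_force: [-0.2, 0.8, 0.1]
gripper_width: 0.0413
finger_force: 0.0
time_s: 12.32
eef_pos: [0.4564, 0.3375, 0.0355]
eef_rot: [-3.141, -0.0, 1.048]
wrist_force: [-4.5, 0.7, 4.4]
gripper_width: 0.0119
finger_force: 29.9
```

```bash

python3 -m inch '0 0 0 0 0 -0.3 -1;0 0 0 0 0 -0.6 -1;0 0 0 0 0 -0.8 -1;0 0 0 0 0 -1 -1'
python3 -m inch '0 0 0 0 0 -0.3 -1;0 0 0 0 0 -0.6 -1;0 0 0 0 0 -0.8 -1;0 0 0 0 0 -1 -1'|grep rot
python3 -m inch '0 0 0 0 0 -0.25 -1;0 0 0 0 0 -0.45 -1;0 0 0 0 0 -0.45 -1'
for k in 1 2; do python3 -c "
from h import *;print(env.sense()['wrist_torque'])"; python3 -m inch '0 0 0 0 0 -0.1 -1;0 0 0 0 0 -0.1 -1'|grep rot; done; python3 -c "
from h import *;print(env.sense()['wrist_torque'])"
```

```text
time_s: 12.82
eef_pos: [0.4565, 0.3373, 0.0355]
eef_rot: [-3.141, -0.0, 0.545]
wrist_force: [-2.1, 0.1, 4.1]
gripper_width: 0.0116
finger_force: 29.9
eef_rot: [3.141, -0.0, 0.045]
time_s: 13.7
eef_pos: [0.4567, 0.337, 0.0355]
eef_rot: [3.141, -0.0, -0.176]
wrist_force: [-2.2, -2.4, 4.5]
gripper_width: 0.0121
finger_force: 30.0
[-0.25104855  0.42425929  0.29113852]
eef_rot: [3.141, -0.001, -0.224]
[-0.28097134  0.22868524  0.60420788]
eef_rot: [3.142, -0.001, -0.274]
[-0.41162433  0.08497451  0.74960078]
```

Short knob is at its end stop. I'll release and go to the mount (tool yaw about 104°).

```bash

python3 -m inch '0 0 0 0 0 0 1;0 0 0 0 0 0 1;0 0 0 0 0 0 1;0 0 0 0 0 0 1;0 0 0.06 0 0 0 1' >/dev/null
python3 -m inch '0 0 0.06 0 0 0.37 1;0.01 -0.04 0.08 0 0 0.74 1;0.02 -0.1 0.08 0 0 1 1' >/dev/null
python3 -m inch '0 -0.06 0 0 0 0.37 1;0 -0.12 0 0 0 0.74 1;0 -0.18 0 0 0 1 1' >/dev/null
python3 -m inch '0 -0.06 0 0 0 0.37 1;0 -0.12 0 0 0 0.74 1;0 -0.18 0 0 0 1 1' >/dev/null
python3 -m inch '0.02 -0.05 0 0 0 0.37 1;0.022 -0.059 0 0 0 0.74 1;0.022 -0.059 0 0 0 1 1' >/dev/null
python3 -m inch '0 0 0 0 0 0.18 1;0 0 0 0 0 0.18 1;0 0 0 0 0 0.18 1'
python3 snap.py w7
python3 -c "
import cv2,numpy as np
from h import *
s=optics.read_camera('top')[:,:,::-1];s=cv2.resize(s[180:280,120:230],None,fx=3.6,fy=3.6)
a=cv2.resize(cv2.imread('pics/w7.png'),(480,360));cv2.imwrite('pics/c7.png',cv2.resize(np.hstack([a,s[:360]]),(800,329)))"
```

```text
time_s: 16.7
eef_pos: [0.4993, -0.1576, 0.1751]
eef_rot: [3.142, 0.0, 1.789]
wrist_force: [0.5, -0.2, 0.5]
gripper_width: 0.088
finger_force: 0.0
```

View pics/c7.png

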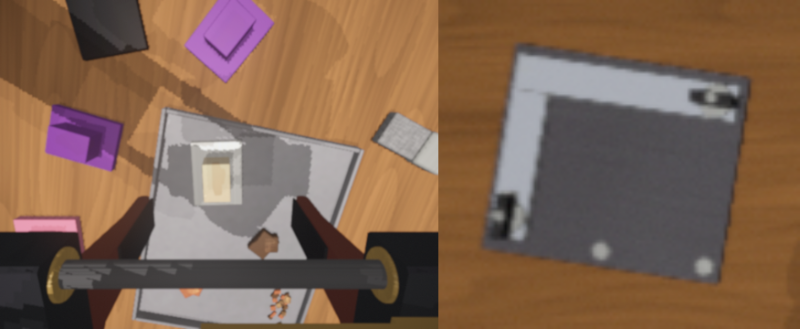

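Both wings are in line with their bars. The mount is ahead of the tool at (216,175). I'll narrow the opening, descend over the resin and grip.

```bash

python3 -m inch '-0.0005 -0.025 0 0 0 0.05 0.36;-0.0005 -0.025 -0.03 0 0 0.05 0.36;-0.0005 -0.025 -0.08 0 0 0.05 0.36;-0.0005 -0.025 -0.13 0 0 0.05 0.36;-0.0005 -0.025 -0.153 0 0 0.05 0.36'
python3 -m inch '0 0 0 0 0 0 0.3;0 0 0 0 0 0 -1;0 0 0 0 0 0 -1;0 0 0 0 0 0 -1;0 0 0 0 0 0 -1'
python3 -m inch '0 0 0 0 0 0 -1;0 0 0 0 0 0 -1;0 0 0 0 0 0 -1'
python3 -m inch '0 0 0.02 0 0 0 -1;0 0 0.04 0 0 0 -1;0 0 0.08 0 0 0 -1;0 0 0.08 0 0 0 -1'
```

```text
time_s: 17.42
eef_pos: [0.497, -0.1818, 0.0185]
eef_rot: [-3.138, -0.003, 1.815]
wrist_force: [1.1, 0.4, -0.4]
gripper_width: 0.0602
finger_force: 0.0
time_s: 18.05
eef_pos: [0.499, -0.1829, 0.023]
eef_rot: [3.141, 0.001, 1.815]
wrist_force: [-1.0, -0.5, 3.9]
gripper_width: 0.0301
finger_force: 30.0
time_s: 18.42
eef_pos: [0.499, -0.183, 0.023]
eef_rot: [3.141, 0.001, 1.815]
wrist_force: [-1.4, 1.1, 6.7]
gripper_width: 0.0297
finger_force: 30.0
time_s: 18.92
eef_pos: [0.501, -0.1836, 0.1071]
eef_rot: [3.135, 0.005, 1.816]
wrist_force: [0.6, 0.1, -2.7]
gripper_width: 0.0298
finger_force: 30.0
```

```bash

python3 -m inch '0 0.04 0.02 0 0 -0.2 -1;0 0.1 0.02 0 0 -0.4 -1;0 0.16 0.02 0 0 -0.6 -1;0 0.22 0.02 0 0 -0.83 -1;0.0 0.28 0.02 0 0 -0.83 -1' >/dev/null
python3 -m inch '0.01 0.06 0 0 0 0 -1;0.0185 0.12 0 0 0 0 -1;0.0185 0.1557 0 0 0 0 -1;0.0185 0.1557 0 0 0 0 -1'
python3 -m inch '0 0 -0.03 0 0 0 -1;0 0 -0.06 0 0 0 -1;0 0 -0.08 0 0 0 -1;0 0 -0.08 0 0 0 -1'
python3 snap.py w8
python3 - <<'E'
from h import *
s=optics.read_camera('top')[:,:,::-1];s=cv2.resize(s[180:280,120:230],None,fx=3.6,fy=3.6)
a=cv2.resize(cv2.imread('pics/w8.png'),(480,360));cv2.imwrite('pics/c8.png',cv2.resize(np.hstack([a,s[:360]]),(800,329)))
E
```

```text
time_s: 20.05
eef_pos: [0.5162, 0.2553, 0.1204]
eef_rot: [-3.139, 0.001, 1.404]
wrist_force: [-1.0, -1.3, -2.1]
gripper_width: 0.0298
finger_force: 30.0
time_s: 20.55
eef_pos: [0.5161, 0.2517, 0.0398]
eef_rot: [-3.138, 0.002, 1.4]
wrist_force: [-0.2, 0.0, -1.9]
gripper_width: 0.03
finger_force: 30.0
```

View pics/c8.png

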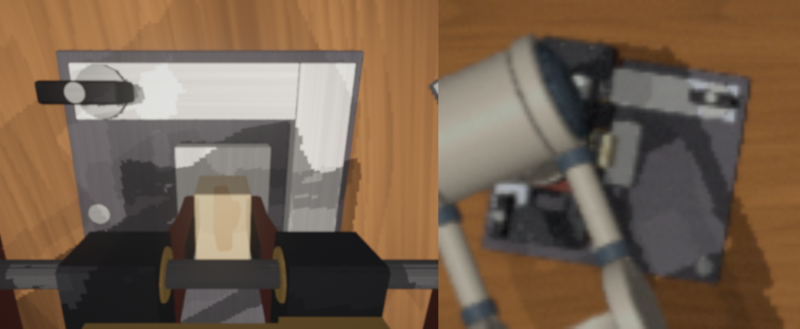

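The mount (foot edge about (175,148)–(270,145)) is nearly parallel to the bars, with gaps of about 15 mm on both sides. I'll check the angle numerically and lower it.

```bash
python3 - <<'E'
from h import *
import pickle
i,im=pickle.load(open('w8.pkl','rb'))
for q in cv2.createLineSegmentDetector().detect(cv2.cvtColor(im,cv2.COLOR_RGB2GRAY))[0][:,0]:
    if np.hypot(*(q[:2]-q[2:]))>40 and max(q[1::2])<290 and min(q[::2])>90 and max(q[::2])<480:
        o=[]
        for z in(.024,.034):
            P=onz('',q.reshape(2,2),z,i)[:,:2];d=P[1]-P[0];o+=[P.round(4).tolist(),np.degrees(np.arctan2(d[1],d[0])).round(1)]
        print(q.round(0),*o)
E
python3 -m inch '0 0 -0.006 0 0 0 -1;0 0 -0.01 0 0 0 -1;0 0 -0.01 0 0 0 -1;0 0 -0.01 0 0 0 -1'
python3 -m inch '0 0 -0.002 0 0 0 -1;0 0 -0.002 0 0 0 -1;0 0 -0.002 0 0 0 -1'
```

```text
[ 92. 102. 158. 103.] [[0.4399, 0.3469], [0.4711, 0.341]] -10.7 [[0.445, 0.3457], [0.4744, 0.3401]] -10.7
[143. 152. 377. 152.] [[0.4574, 0.3197], [0.5721, 0.2998]] -9.8 [[0.4615, 0.3201], [0.5698, 0.3013]] -9.8
[342. 184. 226. 187.] [[0.5529, 0.2868], [0.4941, 0.2956]] 171.5 [[0.5517, 0.289], [0.4962, 0.2973]] 171.5
[342. 271. 346. 188.] [[0.5468, 0.2389], [0.5546, 0.2843]] 80.2 [[0.5459, 0.2438], [0.5532, 0.2867]] 80.2
[319. 248. 249. 248.] [[0.5366, 0.2544], [0.4995, 0.2607]] 170.3 [[0.5363, 0.2584], [0.5012, 0.2644]] 170.3
[224. 217. 226. 272.] [[0.4897, 0.28], [0.4841, 0.2489]] -100.1 [[0.492, 0.2826], [0.4868, 0.2533]] -100.1
[384.  83. 380. 141.] [[0.5786, 0.3314], [0.5741, 0.3051]] -99.9 [[0.5759, 0.331], [0.5716, 0.3063]] -99.9
[376. 148. 381.  83.] [[0.5718, 0.3018], [0.577, 0.3316]] 80.1 [[0.5695, 0.3032], [0.5744, 0.3313]] 80.1
[465.  67. 457. 127.] [[0.6161, 0.332], [0.6115, 0.3052]] -99.7 [[0.6113, 0.3317], [0.607, 0.3064]] -99.7
[376. 184. 371. 246.] [[0.5698, 0.2836], [0.564, 0.2507]] -100.1 [[0.5676, 0.286], [0.5621, 0.255]] -100.1
[456. 132. 447. 200.] [[0.6112, 0.303], [0.6053, 0.2694]] -100.0 [[0.6066, 0.3043], [0.6011, 0.2726]] -100.0
[308. 164. 351. 156.] [[0.5376, 0.2998], [0.5591, 0.3001]] 0.7 [[0.5372, 0.3013], [0.5575, 0.3015]] 0.7
time_s: 21.15
eef_pos: [0.5173, 0.2531, 0.0322]
eef_rot: [3.141, -0.0, 1.401]
wrist_force: [0.0, 0.0, -3.1]
gripper_width: 0.0295
finger_force: 30.0
time_s: 21.52
eef_pos: [0.5172, 0.253, 0.0301]
eef_rot: [-3.142, 0.0, 1.401]
wrist_force: [0.2, 0.4, -3.3]
gripper_width: 0.0299
finger_force: 30.0
```

```bash
for k in 1 ; do python3 -m inch '0 0 -0.002 0 0 0 -1;0 0 -0.002 0 0 0 -1;0 0 -0.002 0 0 0 -1'|sed -n 2,4p; done
python3 -m inch '0 0 -0.001 0 0 0 -1;0 0 -0.001 0 0 0 -1;0 0 -0.001 0 0 0 -1'|sed -n 2,4p
python3 -m inch '0 0 -0.001 0 0 0 -1;0 0 -0.001 0 0 0 -1;0 0 -0.001 0 0 0 -1'|sed -n 2,4p
```

```text
eef_pos: [0.5172, 0.253, 0.028]
eef_rot: [-3.142, 0.0, 1.401]
wrist_force: [0.6, -0.1, -2.5]
eef_pos: [0.5174, 0.2531, 0.028]
eef_rot: [3.141, -0.0, 1.401]
wrist_force: [-4.0, -1.0, 5.5]
eef_pos: [0.5175, 0.2532, 0.028]
eef_rot: [3.141, -0.001, 1.401]
wrist_force: [-4.2, -2.2, 9.8]
```

```bash
python3 -m inch '0 0 0.001 0 0 0 -1;0.005 0.0035 0.001 0 0 0 -1;0.0095 0.0065 0.001 0 0 0 -1;0.0138 0.0097 0.001 0 0 0 -1;0.0138 0.0097 0.001 0 0 0 -1'|sed -n 2,4p
cat > f.py <<'E'
from h import *
s=env.sense();a=np.radians(-9.85);ex=np.array([np.cos(a),np.sin(a)]);ey=np.array([-ex[1],ex[0]])
p=s['eef_pos'][:2]-np.array([.5712,.2995]);f=s['wrist_force']
print('local xy mm',(1000*p@ex).round(2),(1000*p@ey).round(2),'z',round(s['eef_pos'][2],4),'F',(f[:2]@ex).round(1),(f[:2]@ey).round(1),f[2].round(1),'yaw',round(s['eef_rot'][2],3),'T',np.round(s['wrist_torque'],2),s['time_s'])
E
python3 f.py
python3 -m inch '0.0003 0.0015 0 0 0 0 -1;0.0003 0.002 0 0 0 0 -1;0.0003 0.002 0 0 0 0 -1'>/dev/null; python3 f.py
python3 -m inch '0.0003 0.0015 0 0 0 0 -1;0.0003 0.0015 0 0 0 0 -1'>/dev/null; python3 f.py
```

```text
eef_pos: [0.532, 0.263, 0.028]
eef_rot: [3.14, -0.001, 1.401]
wrist_force: [-1.4, -0.3, 5.0]
local xy mm -32.42 -42.67 z 0.028 F -1.3 -0.6 5.0 yaw 1.401 T [-0.23  0.28 -0.  ] 23.275
local xy mm -32.33 -41.25 z 0.028 F 0.6 -2.1 6.2 yaw 1.4 T [-0.51  0.24  0.11] 23.65
local xy mm -32.33 -40.85 z 0.028 F -2.3 -6.8 7.7 yaw 1.4 T [-1.02  0.44  0.  ] 23.9
```

```bash

python3 -m inch '0.001 0 0 0 0 0 -1;0.002 -0.0003 0 0 0 0 -1;0.002 -0.0003 0 0 0 0 -1'>/dev/null; python3 f.py
for k in 1 2; do python3 -m inch '0.001 -0.0001 0 0 0 0 -1;0.0015 -0.0002 0 0 0 0 -1;0.0015 -0.0002 0 0 0 0 -1'>/dev/null; python3 f.py; done
```

```text
local xy mm -31.54 -40.84 z 0.028 F -6.0 -7.4 10.2 yaw 1.4 T [-1.03  1.1  -0.02] 24.275
local xy mm -30.18 -40.85 z 0.0281 F -6.7 -8.8 10.2 yaw 1.4 T [-1.06  1.25  0.04] 24.65
local xy mm -29.77 -40.82 z 0.0281 F -12.1 -8.3 13.2 yaw 1.4 T [-1.09  2.   -0.08] 25.025
```

```bash

for k in 1 2; do python3 -m inch '0.001 0.001 0 0 0 0 -1;0.0018 0.0017 0 0 0 0 -1;0.0018 0.0017 0 0 0 0 -1'>/dev/null; python3 f.py; done
python3 snap.py w9
python3 - <<'E'
from h import *
import pickle
i,im=pickle.load(open('w9.pkl','rb'))
for q in cv2.createLineSegmentDetector().detect(cv2.cvtColor(im,cv2.COLOR_RGB2GRAY))[0][:,0]:
    if np.hypot(*(q[:2]-q[2:]))>35 and max(q[1::2])<300 and min(q[::2])>150 and max(q[::2])<440:
        P=onz('',q.reshape(2,2),.023,i)[:,:2];d=P[1]-P[0];print(q.round(0),P.round(4).tolist(),np.degrees(np.arctan2(d[1],d[0])).round(1))
s=optics.read_camera('scene')[:,:,::-1];s=cv2.resize(s[100:200,290:410],(432,360))
a=cv2.resize(cv2.imread('pics/w9.png'),(480,360));cv2.imwrite('pics/c9.png',cv2.resize(np.hstack([a,s]),(800,316)))
E
```

```text
local xy mm -29.71 -40.72 z 0.0282 F -17.3 -17.5 19.0 yaw 1.4 T [-1.96  3.27  0.1 ] 25.4
local xy mm -29.67 -40.31 z 0.0281 F -23.3 -23.1 24.0 yaw 1.4 T [-2.9   4.48  0.16] 25.775
[406. 293. 426. 118.] [[0.5963, 0.2389], [0.6115, 0.3261]] 80.1
[331. 251. 354. 296.] [[0.5606, 0.2693], [0.5692, 0.2418]] -72.6
[318. 250. 249. 249.] [[0.5544, 0.2708], [0.5201, 0.2768]] 170.2
[224. 214. 226. 272.] [[0.5113, 0.2971], [0.5058, 0.2666]] -100.3
[347. 156. 349. 119.] [[0.5744, 0.3153], [0.5772, 0.3314]] 79.9
[352. 119. 350. 154.] [[0.5788, 0.3312], [0.576, 0.3156]] -100.1
[439.  99. 426. 206.] [[0.6178, 0.3331], [0.6094, 0.2848]] -99.9
[421. 242. 416. 292.] [[0.6058, 0.2664], [0.6014, 0.2387]] -99.1
[350. 161. 347. 214.] [[0.5756, 0.3128], [0.5709, 0.2869]] -100.2
[343. 214. 345. 179.] [[0.5693, 0.2872], [0.5724, 0.3043]] 79.9
[151. 295. 208. 295.] [[0.4633, 0.26], [0.4934, 0.255]] -9.5
```

View pics/c9.png

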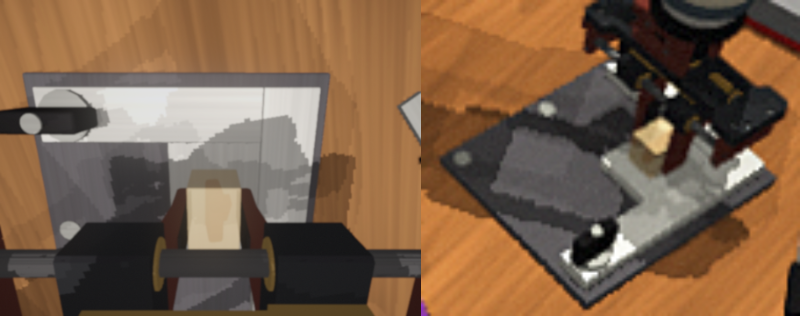

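The foot sits flush in the corner against both bars, with about 23 N on each axis, well above drag. I'll hold briefly, then hand in.

```bash
python3 -m inch '0 0 0 0 0 0 -1;0 0 0 0 0 0 -1;0 0 0 0 0 0 -1;0 0 0 0 0 0 -1;0 0 0 0 0 0 -1'; python3 f.py; python3 -c "
from rig import env;print(env.sign_off())"
```

```text
time_s: 26.5
eef_pos: [0.5351, 0.2649, 0.0281]
eef_rot: [-3.13, 0.011, 1.4]
wrist_force: [-28.3, -18.0, 22.6]
gripper_width: 0.0298
finger_force: 30.0
local xy mm -29.69 -40.3 z 0.0281 F -24.8 -22.6 22.6 yaw 1.4 T [-2.91  4.54  0.13] 26.5
the job is handed in; nothing more can be done
None
```

I clamped both knobs to their end stops, long bar first, and handed the job in with the gripper holding the mount against both bars at about 23 N each; the sign-off gave no verdict.

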